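Close the boring guide on the stool leg

TASK

One of the two leg-boring jigs on the bench has a stool leg lying in its cradle. Push that jig's sliding guide block along its rails towards the leg until the spring catch clicks and the block is fully home, then let go. Leave the leg lying in its cradle and do not move the guide block of the empty jig.

Things in the scene. Friction and masses are not known exactly. Their poses are not given: they have to be found in the camera images.
- loaded_block (a point): Guide block of the jig with the leg: wood, 40 (x) x 50 (y) x 55 mm tall, a 26 mm thick, 33 mm high knob on top. Point: centre of its flat top, 75 mm above the bench. x: along the rails to the leg, the way to push. Its flat back face, 20 mm behind the point, is free from 35 mm above the bench up, with only the jig's base (18 mm high) behind and rails (30 mm high) beside.
- loaded_slide (a joint): Travel of that block in m: 0 open, 0.100 fully home at its end stop; starts at 0 to 0.035. About 1 N of friction; it stays where left. From 0.088 on a sprung roller on the jig resists with up to 10 N, least near 0.0945 where a rib on the block passes it; from 0.096 on it drives the block home and holds it; let go before 0.093, it is pushed back. At home about 6 mm remain between block and leg.
- leg: Turned beech stool leg, 205 mm long, 36 mm thick, lying loose in the loaded jig's cradle in line with the rails, thin tenon end towards the guide block, between two low wooden cheeks and a head stop. Origin: centre of its underside, 18 mm above the bench; y is its long axis.
- empty_block (a point): The sliding guide block of the other jig, the same in every way, whose cradle is empty; must stay where it is. Centre of its flat top, axes as for the other block.

How it is judged:
By the outcome, as a careful person would: the job done as asked, in the order asked, and still so for the second after the job is handed in, with the robot touching nothing.
It also fails if it takes over 32 s, if anything falls off the work surface, if the arm or the gripper's body presses on something with over 40 N, if the wrist force passes 120 N, or if a joint passes its speed limit or range.

ROBOT

A 6-joint arm with a two-finger parallel gripper is mounted at the origin on a cart in front of the work surface, level with it; the furniture and walls round the work are solid. World frame = base frame: x ahead of the robot, y to its left, z up, the work surface at z = 0. Lengths are in mm, angles in rad, forces in N, time in s.
With the tool pointing down it reaches from about 300 to 750 mm from the base axis. Payload 8.5 kg.
Tool frame: the origin (TCP) lies at the very end of the fingers, on their centre line; the grasp point (between the pads) lies 19 mm behind it; y points along the fingers, x is the direction in which the jaws open and shut, and the axes are right-handed (so a half turn about y gives the same grasp; the last joint's range is limited). The gripper opens to 85 mm and grips with 20 to 120 N. Pads are 22 mm wide; open, the fingers measure 114 mm over their backs; the gripper's body (76 mm by 85 mm) begins 54 mm behind the grasp point. The pads swing forward as they close: fully open they stand 13 mm farther back than shut.
Start: joints at [0.98, 0.381, 1.297, -0, 1.464, -0.215], TCP at [201.849, 511.603, 231.322] pointing down, gripper open.
Joint ranges: [-3.11, 3.11], [-0.89, 2.33], [0.22, 2.48], [-1.42, 4.56], [0.17, 2.85], [-2.88, 2.88]. Speed limits (rad/s): [2.39, 2.39, 3.14, 3.14, 3.14, 3.14].

INTERFACE

Orientations are given as a unit quaternion [w, x, y, z].
In Python, from workcell import get_state, optics, ctrl gives the robot as it stands.
- The arm moves only by the tool carry_out, never from a script. Its argument "plan" is a list that holds one entry, the list of rows, each a list of 7 numbers: the turn, a rotation vector about the tool's x, y, z in degrees, then the shift along the tool's x, y, z in m, then the finger opening in m, from 0 to 0.0854. A call has 1 to 20 rows; each row shifts and turns the commanded pose from where the row before left it, along the tool's axes as they then stand; what a row does not reach is not made up. A row lasts 1/8 s, in which the tool goes at most 62.5 mm and 10.7 degrees, less where a joint would pass 70% of its speed; a pose out of reach is approached as far as the arm can. A call with a gripper value outside its range is refused whole. The fingers move at their own pace and stop on an object; "squeeze" is the grip in N (left out, the last holds). Time passes only in rows, so rows that do not move let the fingers close. It gives the time, the measured TCP pose, the force and the opening at its end, in the units of the state.
- get_state(): the state, without advancing time (a new reading comes with each control period).
- optics.read_camera(name): name is "scene" or "side" or "wrist"; returns a dict with "img" (420x560x3 uint8, red, green, blue), "fov_y" (degrees; the focal length in pixels is half the picture's height over the tangent of half this angle, whatever the lens; pixels are square), "cx", "cy" (the principal point, pixels), "rvec" (rotation vector, rad) and "tvec" (3), from world to camera coordinates, as OpenCV has them; the wrist camera has in their place "T_tool_cam" (4x4, takes a point from camera to tool coordinates, whose origin is the TCP and whose axes are the tool frame's). Camera axes: x right, y down, z forward; pixel columns grow to the right and rows downward; lengths in mm; the calibration is good to about 2 mm. A picture is of the moment at which its call begins: read the wrist's pose just before it. There is no depth.
- ctrl.hand_in(): hands the job in, once; it reports no verdict.
Trained networks look in a picture, given as the dict that the camera call returned (one of the last four; its "shot" number tells which), for a name from the list of things; names that differ only in an ending like _2 or _b are one class to them, and where a whole thing is asked for, a point or a joint stands for the part that bears it (a point fixed in the world has none). Each returns a list of dicts, best first, with "confidence" (0 to 1); they miss things now and then, are a little off and sometimes report something else, mostly with a low value. They report only what shows in the picture. A call takes as long as a camera call.
- optics.trace(picture, query): "mask" (420x560 bool, what is visible of it) and "centre" ([column, row] as shares, 0 to 1, of the picture: columns of its width, rows of its height, amid what is visible of it).
- optics.spot_point(picture, query): "centre" ([column, row] as shares, 0 to 1, of the picture: columns of its width, rows of its height: a listed point, or the origin of a listed thing).
The state is a dict: "time": time; "joint_positions": joint angles; "joint_vel": joint speeds; "effort": joint torques, N m; "eef_pos": TCP position; "eef_rot": TCP orientation; "ft_force": force on the tool from outside, world axes, zero at the start; "moment": the same for the moment, N m; "grip_width": finger opening in mm.
Only numpy, scipy, OpenCV 4.12 (cv2) and the standard library are available. Lean on these libraries where they do the work, as an engineer would, in place of code of your own. Each camera call takes 0.05 s, during which the arm holds its last target.

## Working session

There is one attempt and no reset: what is moved stays moved. The work goes in short steps, Python scripts to look and compute and a tool call to move; the robot and the scene stay as the last step left them, time stands still between calls to the robot, and variables do not carry over. Pictures are saved under pics/ and viewed, and the job is handed in when it is done.

Besides the shell and the picture viewer there is one more tool, called after ">>>" as a command line: name --argument value ..., lists and objects as JSON in quotes. carry_out: Moves the arm, as the interface text tells. Its arguments: {"type":"object","properties":{"plan":{"type":"array","items":{"type":"array","items":{"type":"array","items":{"type":"number"}}}},"squeeze":{"type":"number"}},"required":["plan"]}

```bash
mkdir -p pics
cat > h.py <<'E'
import numpy as np, cv2
from scipy.spatial.transform import Rotation as R
from workcell import get_state, optics, ctrl
def shot(n,name=None):
    s=get_state(); p=optics.read_camera(n)
    if name: cv2.imwrite('pics/'+name+'.png',p['img'][:,:,::-1])
    f=210/np.tan(np.radians(p['fov_y'])/2)
    if 'rvec' in p:
        Rm=R.from_rotvec(np.ravel(p['rvec'])).as_matrix(); C=-Rm.T@np.ravel(p['tvec']); Rw=Rm.T
    else:
        q=s['eef_rot']; Rt=R.from_quat([q[1],q[2],q[3],q[0]]).as_matrix(); T=np.array(p['T_tool_cam'])
        Rw=Rt@T[:3,:3]; C=np.array(s['eef_pos'])+Rt@T[:3,3]
    p['cam']=(f,p['cx'],p['cy'],Rw,C); return p
def ray(p,uv):
    f,cx,cy,Rw,C=p['cam']; d=Rw@np.array([(uv[0]-cx)/f,(uv[1]-cy)/f,1]); return C,d/np.linalg.norm(d)
def atz(p,uv,z):
    C,d=ray(p,uv); return C+d*(z-C[2])/d[2]
def tri(rs):
    A=np.zeros((3,3));b=np.zeros(3)
    for C,d in rs: M=np.eye(3)-np.outer(d,d);A+=M;b+=M@C
    X=np.linalg.solve(A,b); return X,[np.linalg.norm(np.cross(X-C,d)) for C,d in rs]
def proj(p,X):
    f,cx,cy,Rw,C=p['cam']; v=Rw.T@(np.array(X)-C); return v[:2]/v[2]*f+[cx,cy]
E
python3 - <<'E'
from h import *
s=get_state(); print(s)
for n in ['scene','side','wrist']:
    p=shot(n,n+'0'); print(n,p['cam'][4].round(),p.get('fov_y'))
    for q in ['loaded_block','empty_block','leg']:
        for r in optics.spot_point(p,q):
            uv=np.array(r['centre'])*[560,420]; z=18 if q=='leg' else 75
            print(q,round(r['confidence'],2),uv.round(1),atz(p,uv,z).round(1))
E
```

```text
{'time': 0.0, 'joint_positions': array([ 9.79715987e-01,  3.81189137e-01,  1.29825859e+00,  6.51116524e-06,
        1.46360344e+00, -2.15336923e-01]), 'joint_vel': array([-2.69755587e-04,  7.04917481e-05,  2.85732020e-04,  1.12727936e-04,
       -1.86686531e-03,  1.37810789e-03]), 'effort': array([-1.88614256e-03, -4.48470604e+01, -2.31276459e+01, -3.28023407e-04,
        4.81668947e-03, -2.21137566e-05]), 'eef_pos': array([201.68215721, 511.37184598, 230.71619961]), 'eef_rot': array([-0.58439601,  0.58477639,  0.39733812, -0.39829674]), 'ft_force': array([-0.30702539, -0.14701569,  0.16107929]), 'moment': array([-0.04036354, -0.04278463,  0.01406979]), 'grip_width': 85.40395874012981}
scene [  10. -535.  726.] 54.378069850524646
loaded_block 0.61 [307.8 274.3] [ 500.3 -198.5   75. ]
empty_block 0.67 [180.6 200.3] [504.7 219.6  75. ]
leg 0.92 [359.  245.1] [ 700.3 -212.1   18. ]
side [ 336. -805.  521.] 56.39996656746733
loaded_block 0.73 [262.5 269.9] [ 501.6 -197.8   75. ]
empty_block 0.89 [220.5 187.3] [507.1 235.4  75. ]
leg 0.97 [357.7 275.4] [ 706.5 -212.5   18. ]
wrist [123. 543. 374.] 68.1958568274928
```

View pics/scene0.png

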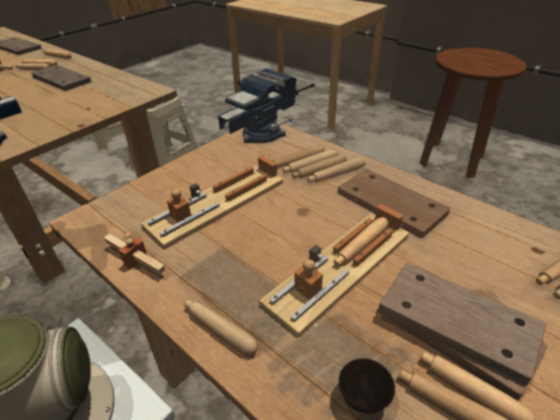

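View pics/side0.png

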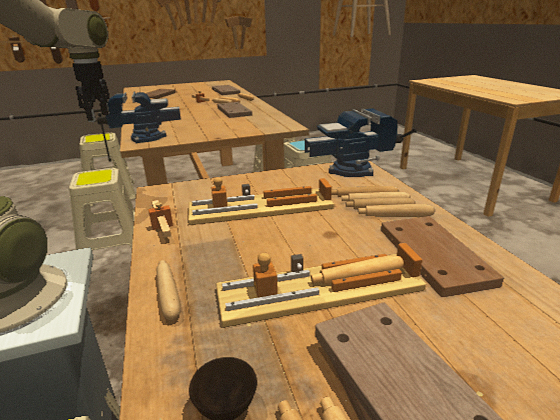

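The scene and side pictures show the leg in the nearer jig: leg at about (359,245) in scene and (358,275) in side. Its block is at about (308,274) and (262,270). The far jig is empty. Next I triangulate these points and work out the first move.

Run:
```python
from h import *
s=get_state();q=s['eef_rot'];Rt=R.from_quat([q[1],q[2],q[3],q[0]]).as_matrix();print(Rt.round(3))
P=[shot('scene'),shot('side')]
for q in ['loaded_block','empty_block','leg']:
    rs=[]
    for p in P:
        r=optics.spot_point(p,q)[0]; rs.append(ray(p,np.array(r['centre'])*[560,420]))
    print(q,*tri(rs))
tgt=np.array([430,-190,230]); d=tgt-s['eef_pos']
print('tool shift',Rt.T@d, 'T', np.array(shot('wrist')['T_tool_cam']).round(2))
```

```text
[[ 0.367 -0.    -0.93 ]
 [ 0.93  -0.     0.367]
 [-0.    -1.    -0.   ]]Traceback (most recent call last):
  File "<stdin>", line 7, in <module>
IndexError: list index out of range
```

Run:
```python
from h import *
s=get_state();q=s['eef_rot'];Rt=R.from_quat([q[1],q[2],q[3],q[0]]).as_matrix()
P=[shot('scene'),shot('side')]
for q in ['loaded_block','empty_block','leg']:
    rs=[]
    for p in P:
        for r in optics.spot_point(p,q)[:1]: rs.append(ray(p,np.array(r['centre'])*[560,420]))
    if len(rs)==2: print(q,*tri(rs))
    else: print(q,len(rs))
tgt=np.array([400,-190,230]); d=tgt-s['eef_pos']
print('tool shift',Rt.T@d, 'T', np.array(shot('wrist')['T_tool_cam']).round(2))
```

```text
loaded_block [ 505.60052998 -192.08046723   70.11628009] [np.float64(3.2498681348522855), np.float64(3.2498681348521763)]
empty_block 1
leg [ 709.76450139 -208.93205006   15.86208995] [np.float64(0.6808212327672565), np.float64(0.6808212327671691)]
tool shift [-579.92633143    1.3529975  -441.79842457] T [[ 1.000e+00  0.000e+00  0.000e+00 -6.000e-02]
 [-0.000e+00 -3.300e-01  9.400e-01 -1.428e+02]
 [ 0.000e+00 -9.400e-01 -3.300e-01  8.509e+01]
 [ 0.000e+00  0.000e+00  0.000e+00  1.000e+00]]
```

>>> carry_out --plan '[[[0, 0, 0, -0.032, 0, -0.0245, 0], [0, 0, 0, -0.032, 0, -0.0245, 0], [0, 0, 0, -0.032, 0, -0.0245, 0], [0, 0, 0, -0.032, 0, -0.0245, 0], [0, 0, 0, -0.032, 0, -0.0245, 0], [0, 0, 0, -0.032, 0, -0.0245, 0], [0, 0, 0, -0.032, 0, -0.0245, 0], [0, 0, 0, -0.032, 0, -0.0245, 0], [0, 0, 0, -0.032, 0, -0.0245, 0], [0, 0, 0, -0.032, 0, -0.0245, 0], [0, 0, 0, -0.032, 0, -0.0245, 0], [0, 0, 0, -0.032, 0, -0.0245, 0], [0, 0, 0, -0.032, 0, -0.0245, 0], [0, 0, 0, -0.032, 0, -0.0245, 0], [0, 0, 0, -0.032, 0, -0.0245, 0], [0, 0, 0, -0.032, 0, -0.0245, 0], [0, 0, 0, -0.032, 0, -0.0245, 0], [0, -9, 0, 0, 0, 0, 0], [0, -8.5, 0, 0, 0, 0, 0], [0, 0, 0, 0, 0, 0, 0]]]' --squeeze 40

```text
time: 3.7
eef_pos: [389.6, -147.4, 231.3]
eef_rot: [-0.518, 0.518, 0.482, -0.482]
ft_force: [0.6, -0.1, -0.5]
grip_width: 0.1
```

Run:
```python
from h import *
s=get_state();q=s['eef_rot'];Rt=R.from_quat([q[1],q[2],q[3],q[0]]).as_matrix();print(s['time'],s['eef_pos'],s['joint_positions'],s['grip_width'],s['ft_force']);print(Rt.round(3))
p=shot('wrist','wrist1')
for q in ['loaded_block','leg']:
    for r in optics.spot_point(p,q):
        uv=np.array(r['centre'])*[560,420]; z=18 if q=='leg' else 75
        print(q,round(r['confidence'],2),uv.round(1),atz(p,uv,z).round(1))
```

```text
3.7 [ 389.60077291 -147.35389666  231.34474892] [-6.47555586e-01  1.44580806e-01  1.63275643e+00 -5.72387163e-06
  1.36419953e+00 -2.14649671e+00] 0.12956483599019247 [ 0.60602504 -0.12801838 -0.51902487]
[[ 0.072  0.    -0.997]
 [ 0.997 -0.     0.072]
 [-0.    -1.    -0.   ]]
loaded_block 0.57 [241.7 295.8] [ 506.7 -198.6   75. ]
```

View pics/wrist1.png

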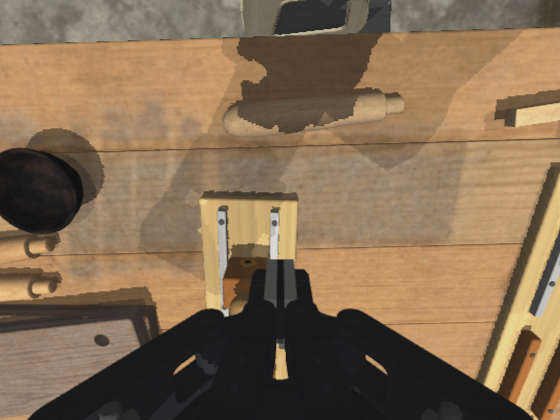

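Run:
```python
from h import *
im=cv2.imread('pics/wrist1.png')[180:330,180:320]
cv2.imwrite('pics/w1z.png',cv2.resize(im,None,fx=4,fy=4,interpolation=cv2.INTER_CUBIC))
im=cv2.imread('pics/side0.png')[230:330,210:440]
cv2.imwrite('pics/s0z.png',cv2.resize(im,None,fx=3.4,fy=3.4,interpolation=cv2.INTER_CUBIC))
```

```text
(no output)
```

View pics/w1z.png

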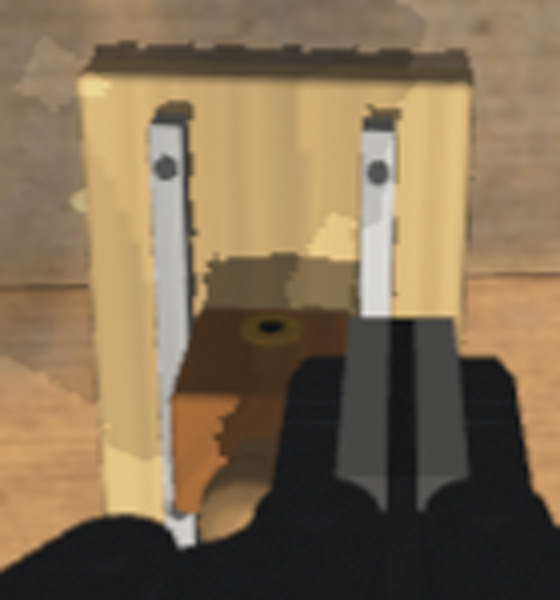

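View pics/s0z.png

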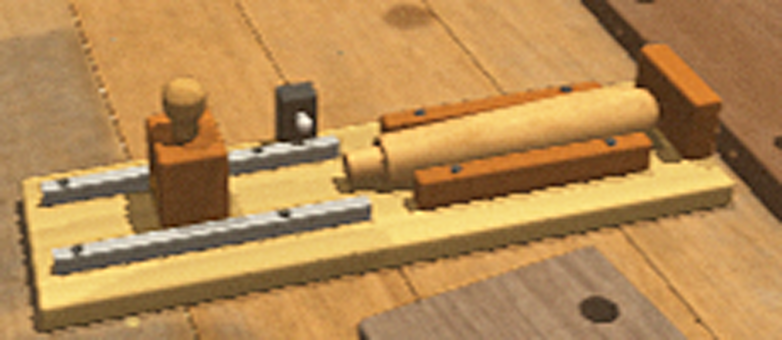

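Run:
```python
from h import *
p=shot('wrist')
def z(a,b): return (180+a/4-.4,180+b/4-.4)
for n,uv,h in [('backtopL',z(173,394),75),('railL far',z(150,124),30),('railLleft low',z(166,480),30),('railR right0',z(394,132),30),('railR r1',z(391,310),30),('baseL0',z(80,76),18),('baseL1',z(107,510),18),('baseR0',z(470,80),18),('baseR1',z(460,315),18)]:
    print(n,atz(p,uv,h).round(1))
```

```text
backtopL [ 482.5 -216.8   75. ]
railL far [ 418.6 -223.    30. ]
railLleft low [ 541.  -234.7   30. ]
railR right0 [ 426.2 -151.8   30. ]
railR r1 [ 484.5 -157.    30. ]
baseL0 [ 406.  -244.7   18. ]
baseL1 [ 559.7 -259.7   18. ]
baseR0 [ 415.6 -128.2   18. ]
baseR1 [ 494.1 -135.6   18. ]
```

>>> carry_out --plan '[[[0, 1.3, 0, 0, 0, 0, 0], [0, 0, 0, -0.0123, 0, -0.021, 0], [0, 0, 0, -0.0122, 0, -0.0205, 0], [0, 0, 0, -0.0122, 0, -0.0205, 0], [0, 0, 0, 0, 0.03, 0, 0], [0, 0, 0, 0, 0.035, 0, 0], [0, 0, 0, 0, 0.035, 0, 0], [0, 0, 0, 0, 0.03, 0, 0], [0, 0, 0, 0, 0.02, 0, 0], [0, 0, 0, 0, 0, 0, 0], [0, 0, 0, 0, 0, 0, 0]]]'

```text
time: 5.28
eef_pos: [448.4, -189.9, 82.1]
eef_rot: [-0.522, 0.523, 0.476, -0.476]
ft_force: [0.8, 0.8, 0.1]
grip_width: -0.3
```

Run:
```python
from h import *
s=get_state();q=s['eef_rot'];Rt=R.from_quat([q[1],q[2],q[3],q[0]]).as_matrix();print(s['time'],s['eef_pos'],s['ft_force']);print(Rt.round(3))
p=shot('side','side2')
for h in (75,):
  for X in [(484,-193,h),(s['eef_pos'])]: print(proj(p,X))
cv2.imwrite('pics/side2z.png',cv2.resize(p['img'][150:340,190:430,::-1],None,fx=3,fy=3,interpolation=cv2.INTER_CUBIC))
p=shot('wrist','wrist2')
```

```text
5.275 [ 448.3724253  -189.85022647   82.12055411] [0.84377695 0.77689105 0.09139742]
[[ 0.093  0.001 -0.996]
 [ 0.996 -0.001  0.093]
 [-0.001 -1.    -0.001]]
[253.12182851 270.45194493]
[234.56123573 270.42539011]
```

View pics/side2z.png

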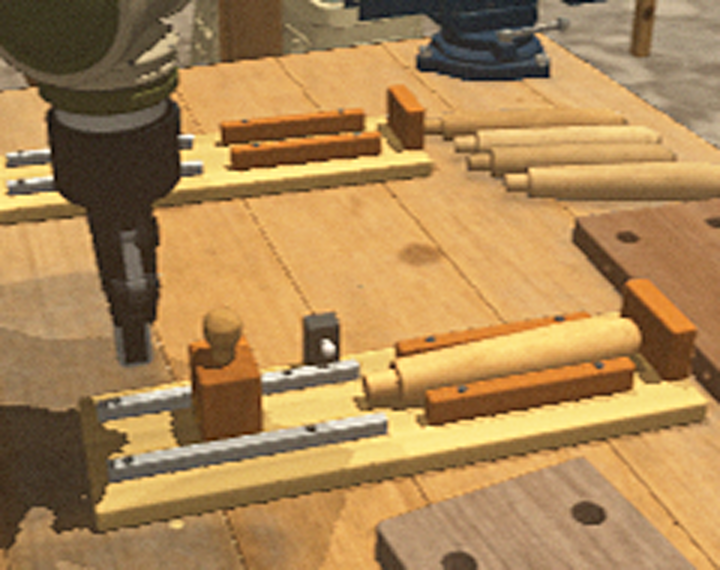

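View pics/wrist2.png

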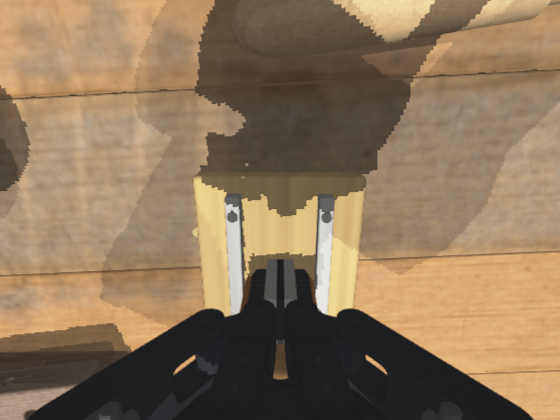

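The side view shows the fingertips at about (134,360) in the zoom, behind the block's back face at about (193,385). The wrist view shows the fingers centred between the rails, with columns 234 and 326 either side of 280. I lower the last 36 mm and start pushing.

>>> carry_out --plan '[[[0, 0, 0, 0, 0.018, 0, 0], [0, 0, 0, 0, 0.018, 0, 0], [0, 0, 0, 0, 0, 0, 0], [0, 0, 0, 0, 0, -0.01, 0], [0, 0, 0, 0, 0, -0.01, 0], [0, 0, 0, 0, 0, -0.006, 0], [0, 0, 0, 0, 0, -0.006, 0], [0, 0, 0, 0, 0, -0.006, 0], [0, 0, 0, 0, 0, -0.006, 0], [0, 0, 0, 0, 0, -0.006, 0], [0, 0, 0, 0, 0, 0, 0]]]'

```text
time: 6.75
eef_pos: [498.2, -194.3, 45.3]
eef_rot: [-0.523, 0.523, 0.476, -0.476]
ft_force: [0.5, 0.0, 0.2]
grip_width: -0.1
```

Run:
```python
from h import *
s=get_state();print(s['time'],s['eef_pos'],s['ft_force'])
p=shot('side','side3')
cv2.imwrite('pics/side3z.png',cv2.resize(p['img'][150:340,190:430,::-1],None,fx=3,fy=3,interpolation=cv2.INTER_CUBIC))
```

```text
6.75 [ 498.2074881  -194.3222501    45.26872536] [0.53035449 0.0393279  0.22748842]
```

View pics/side3z.png

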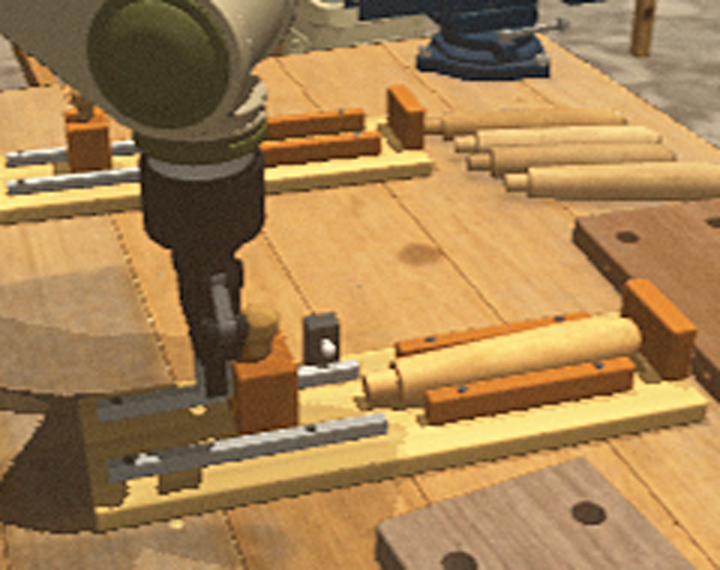

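The block is moving with the fingers. Its left edge has gone from 193 to 234 in the zoom, the leg is still at rest, and the knob is clear. I keep pushing.

>>> carry_out --plan '[[[0, 0, 0, 0, 0, -0.007, 0], [0, 0, 0, 0, 0, -0.007, 0], [0, 0, 0, 0, 0, -0.007, 0], [0, 0, 0, 0, 0, -0.007, 0], [0, 0, 0, 0, 0, -0.006, 0], [0, 0, 0, 0, 0, 0, 0]]]'

```text
time: 7.55
eef_pos: [532.2, -197.6, 45.4]
eef_rot: [-0.522, 0.523, 0.476, -0.476]
ft_force: [-0.4, 0.9, 0.3]
grip_width: 0.3
```

Run:
```python
from h import *
s=get_state();print(s['time'],s['eef_pos'],s['ft_force'])
p=shot('side','side4')
cv2.imwrite('pics/side4z.png',cv2.resize(p['img'][150:340,190:430,::-1],None,fx=3,fy=3,interpolation=cv2.INTER_CUBIC))
```

```text
7.55 [ 532.24076215 -197.59019647   45.41522922] [-0.42187289  0.9080759   0.31136682]
```

View pics/side4z.png

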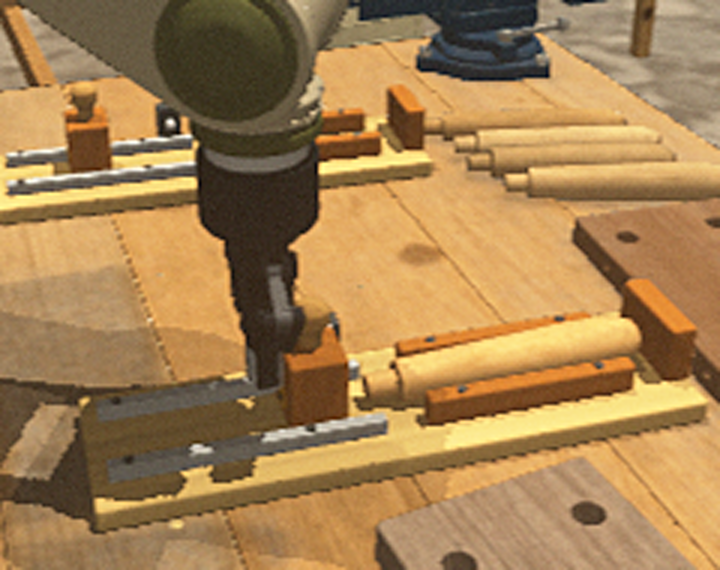

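>>> carry_out --plan '[[[0, 0, 0, 0, 0, -0.004, 0], [0, 0, 0, 0, 0, -0.004, 0]]]'

```text
time: 7.85
eef_pos: [538.8, -198.1, 45.4]
eef_rot: [0.523, -0.522, -0.476, 0.477]
ft_force: [-3.3, -0.0, 1.4]
grip_width: 0.1
```

>>> carry_out --plan '[[[0, 0, 0, 0, 0, -0.003, 0]]]'

```text
time: 7.98
eef_pos: [542.8, -198.5, 45.4]
eef_rot: [-0.523, 0.523, 0.476, -0.476]
ft_force: [0.1, -0.0, 0.2]
grip_width: 0.0
```

>>> carry_out --plan '[[[0, 0, 0, 0, 0, -0.003, 0]]]'

```text
time: 8.1
eef_pos: [545.6, -198.8, 45.4]
eef_rot: [0.523, -0.523, -0.476, 0.476]
ft_force: [-13.2, -0.6, 9.2]
grip_width: -0.1
```

>>> carry_out --plan '[[[0, 0, 0, 0, 0, 0, 0], [0, 0, 0, 0, 0, 0, 0]]]'

```text
time: 8.35
eef_pos: [545.5, -198.7, 45.4]
eef_rot: [-0.523, 0.523, 0.476, -0.476]
ft_force: [-2.5, -0.4, 2.4]
grip_width: 0.0
```

>>> carry_out --plan '[[[0, 0, 0, 0, 0, -0.001, 0], [0, 0, 0, 0, 0, 0, 0]]]'

```text
time: 8.6
eef_pos: [545.5, -198.7, 45.4]
eef_rot: [0.523, -0.522, -0.476, 0.477]
ft_force: [-7.9, 0.2, 4.5]
grip_width: 0.1
```

Run:
```python
from h import *
s=get_state();print(s['time'],s['eef_pos'],s['ft_force'])
p=shot('side','side5')
cv2.imwrite('pics/side5z.png',cv2.resize(p['img'][240:300,260:380,::-1],None,fx=6,fy=6,interpolation=cv2.INTER_CUBIC))
```

```text
8.6 [ 545.51717563 -198.7160628    45.3672903 ] [-7.85153108  0.22697782  4.48647805]
```

View pics/side5z.png

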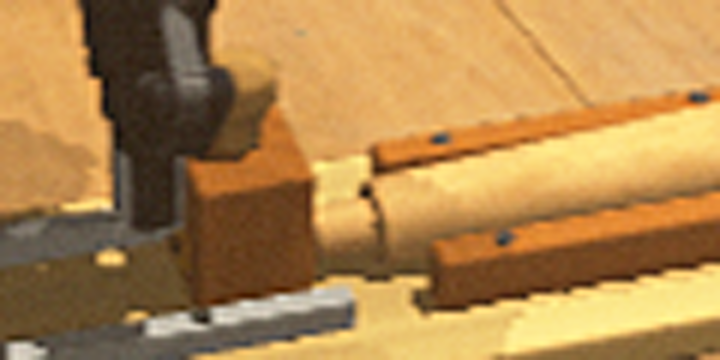

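A commanded 1 mm moved nothing, which looks like the end stop. I push up to about 20 N to make sure it isn't just the roller's peak.

>>> carry_out --plan '[[[0, 0, 0, 0, 0, -0.0015, 0], [0, 0, 0, 0, 0, 0, 0]]]'

```text
time: 8.9
eef_pos: [545.6, -198.7, 45.4]
eef_rot: [0.524, -0.521, -0.475, 0.478]
ft_force: [-15.2, -0.9, 9.3]
grip_width: 0.1
```

>>> carry_out --plan '[[[0, 0, 0, 0, 0, -0.0015, 0], [0, 0, 0, 0, 0, 0, 0]]]'

```text
time: 9.15
eef_pos: [545.6, -198.7, 45.4]
eef_rot: [0.525, -0.52, -0.474, 0.478]
ft_force: [-22.9, -0.8, 14.2]
grip_width: 0.3
```

It held at 23 N without moving, well above the roller's 10 N, so this is the end stop. I back off and lift clear.

>>> carry_out --plan '[[[0, 0, 0, 0, 0, 0.006, 0], [0, 0, 0, 0, 0, 0.02, 0], [0, 0, 0, 0, 0, 0.03, 0], [0, 0, 0, 0, -0.03, 0.02, 0], [0, 0, 0, 0, -0.05, 0, 0], [0, 0, 0, 0, -0.05, 0, 0], [0, 0, 0, 0, -0.05, 0.02, 0], [0, 0, 0, 0, 0, 0.02, 0], [0, 0, 0, 0, 0, 0.02, 0], [0, 0, 0, 0, 0, 0, 0]]]'

```text
time: 10.4
eef_pos: [413.8, -186.3, 225.7]
eef_rot: [-0.522, 0.523, 0.476, -0.476]
ft_force: [0.2, 0.4, 0.1]
grip_width: 0.1
```

Run:
```python
from h import *
s=get_state();print(s['time'],s['eef_pos'],s['ft_force'])
P=[shot('side','side6'),shot('scene','scene6')]
for q in ['loaded_block','leg','empty_block']:
  for p in P:
    for r in optics.spot_point(p,q)[:1]:
        uv=np.array(r['centre'])*[560,420]; print(q,round(r['confidence'],2),uv.round(1),atz(p,uv,18 if q=='leg' else 75).round(1))
a=cv2.imread('pics/side5.png')[240:300,260:380];b=cv2.imread('pics/side6.png')[240:300,260:380]
cv2.imwrite('pics/cmp.png',cv2.resize(np.vstack([a,b]),None,fx=4.9,fy=4.9,interpolation=cv2.INTER_CUBIC))
a=cv2.imread('pics/side0.png')[170:230,180:340];b=cv2.imread('pics/side6.png')[170:230,180:340]
cv2.imwrite('pics/cmpe.png',cv2.resize(np.vstack([a,b]),None,fx=4.5,fy=4.5,interpolation=cv2.INTER_CUBIC))
```

```text
10.4 [ 413.82068923 -186.34536209  225.67117306] [0.18253773 0.43191078 0.0818522 ]
loaded_block 0.94 [299.2 263.6] [ 576.1 -203.6   75. ]
loaded_block 0.76 [328.6 258.2] [ 567.2 -206.7   75. ]
leg 0.62 [361.2 279.6] [ 706.1 -228.1   18. ]
leg 0.64 [361.6 243.3] [ 709.9 -213.9   18. ]
empty_block 0.71 [220.4 188.8] [504.8 224.9  75. ]
empty_block 0.62 [176.8 200.8] [497.  225.9  75. ]
```

View pics/cmp.png

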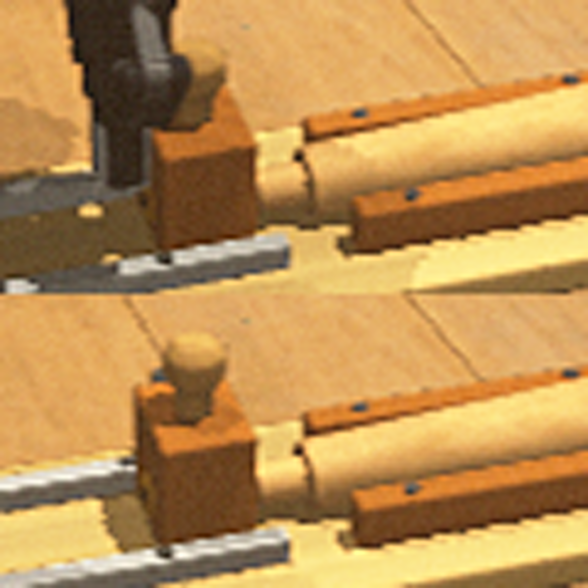

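View pics/cmpe.png

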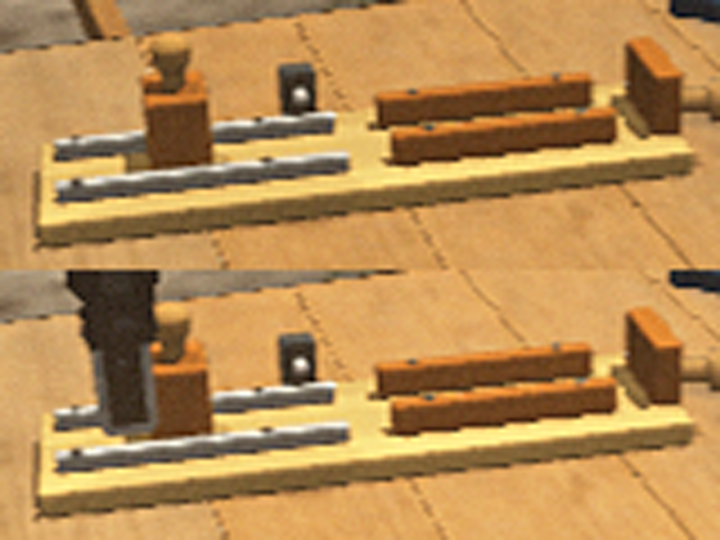

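The block's front edge sits at column 257 of the zoom both before and after release, so it stayed home. The leg is still in its cradle, and the empty jig's block is at the same place as at the start.

```bash
python3 -c "
from workcell import ctrl; print(ctrl.hand_in())"
```

```text
the job is handed in; nothing more can be done
None
```

I pushed the loaded jig's guide block to its end stop with the closed fingertips, backed off and lifted clear, then handed the job in at about 10.5 s of the 32 s allowed.

- **Fully home:** near the end the force dipped and then rose against a hard stop. The block did not move under about 23 N along the rails, well above the roller's 10 N, so I took that as the end stop. The highest wrist force I read was about 27 N.
- **Stayed put:** after I let go, the side camera showed the block in the same place, with a small gap to the leg.
- **Leg and empty jig:** by eye in the side view, the leg still lies in its cradle. The empty jig's block looks the same before and after.
- **Checks that disagreed:**
  - The network's position for the block at home differed between cameras (576 mm in x from side, 567 mm from scene; I expected about 578 mm).
  - One late reading of the leg from the side camera was about 15 mm off in y. The pictures showed no change, so I put both down to network error.
  - I also miscounted the first lowering, which stopped 36 mm too high. I corrected it before touching the block.

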